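Gauge the seal barrels and snap the right one onto the toolbox's seal pin

TASK

The toolbox has to be sealed before it leaves the gate. The two seal barrels look alike but only one has the bore for the seal pin, so find out by sliding them onto the plain gauge pin: the right barrel goes all the way down to the gauge's foot; put the one that does not into the shallow dish, and never put that one on the seal pin. Then push the right barrel, once it has been down on the gauge, onto the seal pin in the toolbox's hasp, on past the click until it is fully home on the hasp plate, and finish while still gripping it and pressing it down firmly; leave the ink bottle, padlock, visitor passes and gate fob that lie about where they are.

Things in the scene. Friction and masses are not known exactly. Their poses are not given: they have to be found in the camera images.
- barrel_1: Round pale grey metal seal barrel, 30 mm across, 46 mm tall, 60 g, standing mouth down; origin: centre of its open lower end, z up to its closed top. Top 16 mm: solid ribbed grip head. Mouth lip 3 mm thick, behind it a chamber 23 mm wide, 29 mm deep from the mouth. One of the two barrels has a 16 mm mouth (fits), the other 9 mm; outside they are the same.
- barrel_2: Round pale grey metal seal barrel, 30 mm across, 46 mm tall, 60 g, standing mouth down; origin: centre of its open lower end, z up to its closed top. Top 16 mm: solid ribbed grip head. Mouth lip 3 mm thick, behind it a chamber 23 mm wide, 29 mm deep from the mouth. One of the two barrels has a 16 mm mouth (fits), the other 9 mm; outside they are the same.
- gauge_seat (a point): Plain gauge: smooth steel pin 13 mm across, 26 mm tall (top 6 mm tapers to 6 mm), upright on a round dark fixed foot 56 mm across, 12 mm high. This point: root of the pin on the foot's upper face, 12 mm above the surface; z up. The right barrel slides down till its mouth rests on the foot (origin at this point); the other stops on the taper, over 20 mm higher.
- hasp: Steel hasp plate, 34 mm wide, jutting from the toolbox's front, with the upright seal pin through it. Origin: root of the pin, centre of the plate's raised washer (29 mm across), 74 mm above the surface; z up along the pin, x into the toolbox, y along its front. Pressed home, the right barrel's mouth rests on this washer (its origin at this point).
- pin_tip (a point): Top of the seal pin, 26 mm above the hasp plate. Pin 12 mm across, top 6 mm tapers to 6 mm; four sprung fins spread to 21 mm, 4 to 15 mm above the plate. Pushing the right barrel on takes up to 8 to 13 N, which drops by half with its mouth about 5 mm above the plate; 3 mm above it the fins click out over its lip and hold it.
- toolbox: Toolbox at the back left, fixed, maroon lid on black box, 154 x 212 x 124 mm (x, y, z); origin under its centre, x away from its front, which faces the robot. The seal pin is 62 mm to the +y side of its middle, 26 mm in front of the lid; the hasp has an upright leaf on the lid, 23 mm behind the pin axis, to 21 mm above the plate.
- dish_in (a point): Shallow grey round dish for the barrel that does not fit: 96 mm across at the rim, about 80 mm across inside at the floor, 18 mm high, fixed; this point: centre of its inner floor, 4 mm above the surface.
- ink_bottle: bystander: dark blue ink bottle 37 x 37 x 76 mm, origin under its centre; leave alone
- padlock: bystander: brass padlock lying flat, 62 x 40 x 14 mm, origin under its centre; leave alone
- pass_cards: bystander: banded pack of visitor passes, 44 x 60 x 10 mm, origin under its centre; leave alone
- fob: bystander: black gate fob lying flat, 26 x 64 x 14 mm, origin under its centre; leave alone
Things that resemble listed ones, but are neither listed nor needed, are in the scene too. What is shaped like the barrel_1 but brown is not meant.

How it is judged:
On the way, in this order (a step that is already met when the one before it is completed fails the run):
1. the barrel that fits is slid all the way down the gauge pin (z of barrel_2 in the frame of gauge_seat below 0.004 m and horizontal distance between barrel_2 and gauge_seat below 0.004 m), for 0.2 s.
2. that barrel is snapped fully home on the seal pin (z of barrel_2 in the frame of hasp between -0.003 and 0.0018 m and horizontal distance between barrel_2 and hasp below 0.004 m and angle between barrel_2's own z axis and vertical below 0.12 rad), for 0.2 s.
At the end, for the whole second after the job is handed in: barrel_2 (wide mouth) upright (7 deg) on the seal pin, mouth within 1.8 mm of the hasp plate and 4 mm of the pin axis, touched by the fingers and pressed on the plate with over 4 N; barrel_1 (narrow) at rest in the dish, within 42 mm of its centre, clear of the robot (all of step 2 and contact force between hasp and barrel_2 above 4 N and contact force between the fingers and barrel_2 above 2 N and horizontal distance between barrel_1 and dish_in below 0.042 m and height (world z) of barrel_1 below 0.06 m and linear speed of barrel_1 below 0.02 m/s and not (contact force between the arm and barrel_1 above 0.1 N)); the arm keeps its last pose, push and grip.
It fails at once if the narrow barrel is put on the seal pin (horizontal distance between barrel_1 and hasp below 0.012 m and z of barrel_1 in the frame of hasp below 0.027 m).
It fails at once if a bystander is shifted by more than 3 cm (distance of any of ink_bottle, padlock, pass_cards, fob from where it was at the start of the episode above 0.03 m).
It also fails if it takes over 58 s, if anything falls off the work surface, if the arm or the gripper's body presses on something with over 40 N, if the wrist force passes 120 N, or if a joint passes its speed limit or range.

ROBOT

A 7-joint arm with a two-finger parallel gripper is mounted at the origin on a cart in front of the work surface, level with it; the furniture and walls round the work are solid. World frame = base frame: x ahead of the robot, y to its left, z up, the work surface at z = 0. Lengths are in m, angles in rad, forces in N, time in s.
With the tool pointing down it reaches from about 0.4 to 0.85 m from the base axis. Payload 10.4 kg.
Tool frame: the origin (TCP) lies midway between the tips of the shut fingers; the grasp point (between the pads) lies 19 mm behind it; z points along the fingers, y is the line along which they close (so a half turn about z gives the same grasp; the last joint's range is limited). The gripper opens to 85 mm and grips with 20 to 120 N. Pads are 22 mm wide; open, the fingers measure 114 mm over their backs; the gripper's body (76 mm by 85 mm) begins 54 mm behind the grasp point. The pads swing forward as they close: fully open they stand 13 mm farther back than shut.
Start: joints at [1.259, 0.332, -0.065, 1.46, 0.022, 1.35, -0.088], TCP at [0.178, -0.599, 0.231] pointing down, gripper open.
Joint ranges: [-2.6, 2.6], [-0.5, 2.12], [-1.47, 1.34], [0.16, 2.42], [-1.27, 4.41], [0.06, 2.06], [-2.6, 2.6]. Speed limits (rad/s): [2.22, 2.22, 2.79, 2.79, 3.14, 3.14, 3.14].

INTERFACE

Orientations are given as a unit quaternion [x, y, z, w].
In Python, from workcell import monitor, eyes, manip gives the robot as it stands.
- The arm moves only by the tool send_rows, never from a script. Its arguments are lists of equal length, an entry for each row: "offset": the shift along the tool's x, y, z in mm, a list of three; "roll": the turn about the tool's z in rad. In form: {"offset": [[tx, ty, tz], ...], "roll": [roll, ...]}. A call has exactly 5 rows; each row is the pose to reach, as a shift and turn from the pose commanded when the call began, along the tool's axes at that moment; what a row does not reach only later rows make up. A row lasts 1/12 s, in which the tool goes at most 41.7 mm and 7.16 degrees, less where a joint would pass 70% of its speed; a pose out of reach is approached as far as the arm can. A call with a gripper value outside its range is refused whole. "jaw" is the opening, from 0 (shut) to 1 (fully open), set as the call begins (left out, the last holds). The fingers move at their own pace and stop on an object; "newtons" is the grip in N (left out, the last holds). Time passes only in rows, so rows that repeat a pose let the fingers close, or fill a call up. It gives the time, the measured TCP pose, the force and the opening at its end, in the units of the state.
- monitor.get_obs(): the state, without advancing time (a new reading comes with each control period).
- eyes.camera(name): name is "side" or "top"; returns (picture, depth): 384x512x3 uint8, blue, green, red; 384x512 float32, m along the optical axis (not along the pixel's ray), 0 where there is no reading.
- eyes.camera_params(name): a dict with "fovy" (degrees; the focal length in pixels is half the picture's height over the tangent of half this angle, whatever the lens; pixels are square), "cx", "cy" (the principal point, pixels), "R" (3x3) and "t" (3): a world point X has camera coordinates R X + t. Camera axes: x right, y down, z forward; pixel columns grow to the right and rows downward; lengths in m; the calibration is good to about 2 mm. A picture is of the moment at which its call begins. camera_params takes no time and is no camera call.
- manip.hand_in(): hands the job in, once; it reports no verdict.
The state is a dict: "clock": time; "joint_pos": joint angles; "joint_velocities": joint speeds; "tau": joint torques, N m; "position": TCP position; "ee_rot": TCP orientation; "ft_force": force on the tool from outside, world axes, zero at the start; "torque": the same for the moment, N m; "grip_width": opening from 0.0 (shut) to 1.0 (fully open).
Only numpy, scipy, OpenCV 4.12 (cv2) and the standard library are available. Lean on these libraries where they do the work, as an engineer would, in place of code of your own. Each camera call takes 0.05 s, during which the arm holds its last target. There are 200 camera calls.

## Working session

There is one attempt and no reset: what is moved stays moved. The work goes in short steps, Python scripts to look and compute and a tool call to move; the robot and the scene stay as the last step left them, time stands still between calls to the robot, and variables do not carry over. Pictures are saved under pics/ and viewed, on a budget of 10 in all, crops included, one or two more only if the job needs it, and the job is handed in when it is done.

Besides the shell and the picture viewer there is one more tool, called by a JSON object that holds its "op" and its "data". send_rows: Moves the arm, as the interface text tells. Its arguments: {"type":"object","properties":{"offset":{"type":"array"},"roll":{"type":"array"},"jaw":{"type":"number"},"newtons":{"type":"number"}},"required":["offset","roll"]}

```bash
mkdir -p pics; ls; python3 - <<'E'
from workcell import monitor, eyes
import cv2,numpy as np
for n in("top","side"):
    p,d=eyes.camera(n); c=eyes.camera_params(n); print(n,c)
    cv2.imwrite(f"pics/{n}0.png",p); np.save(f"pics/{n}0.npy",d)
o=monitor.get_obs();print(o)
E
```

```text
pics
top {'fovy': 46.148528166758695, 'cx': 252.25498432367834, 'cy': 188.54968757903083, 'R': array([[-0.02789972, -0.99940014,  0.02051766],
       [-0.98706281,  0.02430168, -0.15848169],
       [ 0.15788801, -0.02467381, -0.98714871]]), 't': array([0.1077026 , 0.51488982, 0.94741543])}
side {'fovy': 47.45486868560643, 'cx': 250.96882042533355, 'cy': 187.99406316476743, 'R': array([[ 8.26005867e-01, -5.63661111e-01, -6.78108696e-04],
       [-3.62099427e-01, -5.29708604e-01, -7.67002477e-01],
       [ 4.31970268e-01,  6.33794089e-01, -6.41643780e-01]]), 't': array([-0.33637851,  0.30995692,  0.64049904])}
{'clock': 0.1, 'joint_pos': array([ 1.25938153,  0.33281938, -0.06467648,  1.46089959,  0.02160641,
        1.34987995, -0.08846586]), 'joint_velocities': array([-7.81467787e-05, -1.34257437e-03, -5.85892433e-04, -3.10639176e-03,
       -3.39757000e-04, -1.28022645e-03, -6.05169222e-04]), 'tau': array([ 9.56762269e-04, -6.26747775e+01,  4.92671435e-02, -3.92429674e+01,
        1.64956274e-02,  6.83566206e-03, -3.62579897e-05]), 'position': array([ 0.17789193, -0.59878571,  0.23056857]), 'ee_rot': array([ 9.89588741e-01,  1.43922528e-01, -1.30640288e-04, -6.42252114e-04]), 'ft_force': array([-0.57936838,  0.65890808,  0.5323682 ]), 'torque': array([-0.04110012, -0.03421262, -0.01119229]), 'grip_width': 1.0031374154257382}
```

View pics/top0.png

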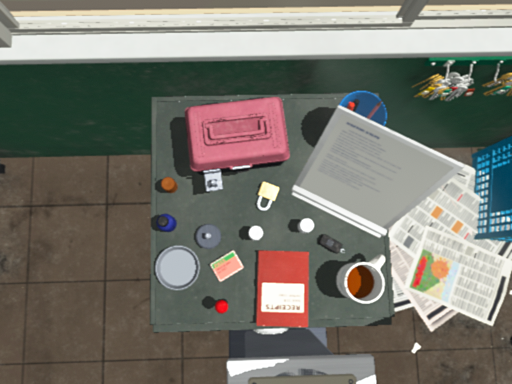

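View pics/side0.png

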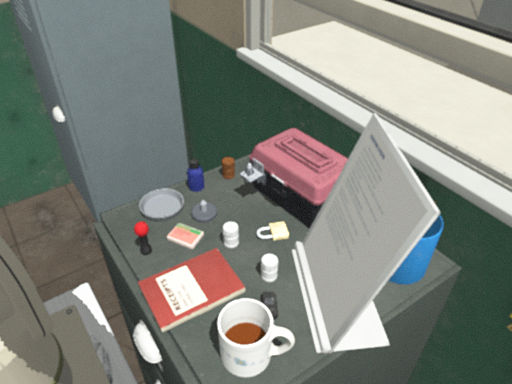

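Top view: barrels at (256,232) and (306,225), gauge (208,236), dish (177,267), hasp (213,182); brown decoy (168,185), ink bottle (166,222), padlock (267,195), passes (227,265), fob (331,243). Side view: barrels at (231,235) and (270,268), gauge pin (204,203), hasp pin (250,170).

```bash
cat > h.py <<'E'
import cv2,numpy as np
from workcell import eyes
P={n:eyes.camera_params(n) for n in("top","side")}
def ray(n,u,v):
    c=P[n];f=192/np.tan(np.radians(c["fovy"])/2)
    d=c["R"].T@np.array([(u-c["cx"])/f,(v-c["cy"])/f,1]);return -c["R"].T@c["t"],d
def onz(n,u,v,z):
    o,d=ray(n,u,v);return o+d*(z-o[2])/d[2]
def at(n,u,v,dep):
    o,d=ray(n,u,v);return o+d*dep
def proj(n,X):
    c=P[n];f=192/np.tan(np.radians(c["fovy"])/2);q=c["R"]@np.array(X)+c["t"];return q[:2]/q[2]*f+[c["cx"],c["cy"]]
def cloud(n,d):
    v,u=np.mgrid[:384,:512];c=P[n];f=192/np.tan(np.radians(c["fovy"])/2)
    q=np.stack([(u-c["cx"])/f*d,(v-c["cy"])/f*d,d],-1);X=(q-c["t"])@c["R"];X[d==0]=np.nan;return X
def barrels(n,p,X,lo=.04,hi=.055):
    "top faces: centres of pale blobs in height band"
    m=((X[...,2]>lo)&(X[...,2]<hi)&(p.min(2)>120)&(np.ptp(p.astype(int),2)<40)).astype(np.uint8)
    k,_,s,c=cv2.connectedComponentsWithStats(m)
    return [(c[i],s[i,4],np.nanmean(X[_==i],0)) for i in range(1,k) if s[i,4]>25]
E
python3 - <<'E'
from h import *
np.set_printoptions(precision=4,suppress=True)
for n in("top","side"):
    p=cv2.imread(f"pics/{n}0.png");d=np.load(f"pics/{n}0.npy");X=cloud(n,d)
    for b in barrels(n,p,X):print(n,b,onz(n,*b[0],.046))
    if n=="top":
        for nm,(u0,u1,v0,v1),lo,hi in[("gfoot",(190,226,220,252),.006,.017),("gpin",(200,216,226,246),.025,.05),("dish",(148,206,240,296),.010,.03),("hasp",(200,228,168,196),.065,.083),("hpin",(200,228,168,196),.088,.11),("leaf",(200,240,160,180),.09,.1)]:
            Y=X[v0:v1,u0:u1];m=(Y[...,2]>lo)&(Y[...,2]<hi);Q=Y[m]
            if len(Q):print(nm,len(Q),"mean",Q.mean(0),"mid",(Q.min(0)+Q.max(0))/2,"ext",np.ptp(Q,0))
        m=((X[...,2]>.11)&(X[...,2]<.15)).astype(np.uint8);m[:, :180]=0;m[:,300:]=0;m[:90]=0;m[175:]=0
        c=max(cv2.findContours(m,0,2)[0],key=cv2.contourArea)
        pts=np.array([onz(n,*q[0],.124)[:2] for q in c],np.float32);print("lid",cv2.minAreaRect(pts))
    a=cv2.resize(p[150:250,180:280] if n=="top" else p[140:240,180:280],None,fx=4,fy=4,interpolation=cv2.INTER_CUBIC)
    b=a if n=="top" else np.hstack([b,a])
    T=P[n];print(n,"cam",-T["R"].T@T["t"])
cv2.imwrite("pics/z1.png",b)
E
```

```text
top (array([445.5333,  78.9333]), np.int32(30), array([ 0.7594, -0.3547,  0.0462])) [ 0.7595 -0.3548  0.046 ]
top (array([345.3385, 201.3051]), np.int32(390), array([ 0.4834, -0.107 ,  0.0474])) [ 0.4835 -0.1075  0.046 ]
top (array([306.4367, 224.8038]), np.int32(158), array([ 0.4347, -0.0203,  0.0454])) [ 0.4346 -0.0202  0.046 ]
top (array([255.6601, 232.3791]), np.int32(153), array([0.4213, 0.0896, 0.0456])) [0.4213 0.0896 0.046 ]
top (array([342.5625, 274.2812]), np.int32(32), array([ 0.3279, -0.0916,  0.0485])) [ 0.3277 -0.0921  0.046 ]
top (array([373.125, 283.125]), np.int32(72), array([ 0.3077, -0.1553,  0.0483])) [ 0.3075 -0.156   0.046 ]
gfoot 471 mean [0.4182 0.1941 0.0115] mid [0.4157 0.2008 0.0112] ext [0.0588 0.0661 0.01  ]
gpin 30 mean [0.4184 0.1937 0.0343] mid [0.4182 0.1938 0.0343] ext [0.0109 0.0116 0.0125]
dish 386 mean [0.3576 0.2579 0.0154] mid [0.3577 0.2544 0.0161] ext [0.1046 0.1068 0.0121]
hasp 274 mean [0.533  0.177  0.0737] mid [0.5345 0.1795 0.0752] ext [0.0469 0.0512 0.0154]
hpin 68 mean [0.5387 0.179  0.0946] mid [0.5375 0.1834 0.095 ] ext [0.0368 0.0399
[... 609 characters left out ...]
), array([ 0.4313, -0.0213,  0.0457])) [ 0.4312 -0.0216  0.046 ]
side (array([243.5573, 320.0079]), np.int32(253), array([ 0.3257, -0.0989,  0.0476])) [ 0.3262 -0.098   0.046 ]
side (array([245.3608, 357.2902]), np.int32(255), array([ 0.2933, -0.1525,  0.0476])) [ 0.2937 -0.1518  0.046 ]
side (array([287.3023, 345.5116]), np.int32(43), array([ 0.3559, -0.172 ,  0.0468])) [ 0.3562 -0.1716  0.046 ]Traceback (most recent call last):
  File "<stdin>", line 14, in <module>
    arrs = atleast_1d(*tup)
    result = asanyarray(ary)
ValueError: setting an array element with a sequence. The requested array has an inhomogeneous shape after 1 dimensions. The detected shape was (3,) + inhomogeneous part.
```

```bash
python3 - <<'E'
from h import *
np.set_printoptions(precision=4,suppress=True)
t=cv2.imread("pics/top0.png");s=cv2.imread("pics/side0.png")
z=lambda a:cv2.resize(a,None,fx=5,fy=5,interpolation=cv2.INTER_CUBIC)
cv2.imwrite("pics/z1.png",np.hstack([z(t[150:260,180:255]),z(s[140:250,185:260])]))
X=cloud("top",np.load("pics/top0.npy"))
for b in [(290,400,100,240)]:
    Y=X[b[2]:b[3],b[0]:b[1]].reshape(-1,3);print("binder",np.nanmax(Y,0))
    for z0 in(.1,.2,.3):
        q=Y[(Y[:,2]>z0)];print(z0,len(q),q.min(0) if len(q) else 0)
print("mug",np.nanmax(X[255:310,330:390,2]))
E
```

```text
binder [0.805  0.0117 0.3039]
0.1 6457 [ 0.4518 -0.2034  0.1001]
0.2 3217 [ 0.505  -0.1738  0.2   ]
0.3 104 [ 0.5559 -0.1435  0.3   ]
mug 0.09370145595382039
```

View pics/z1.png

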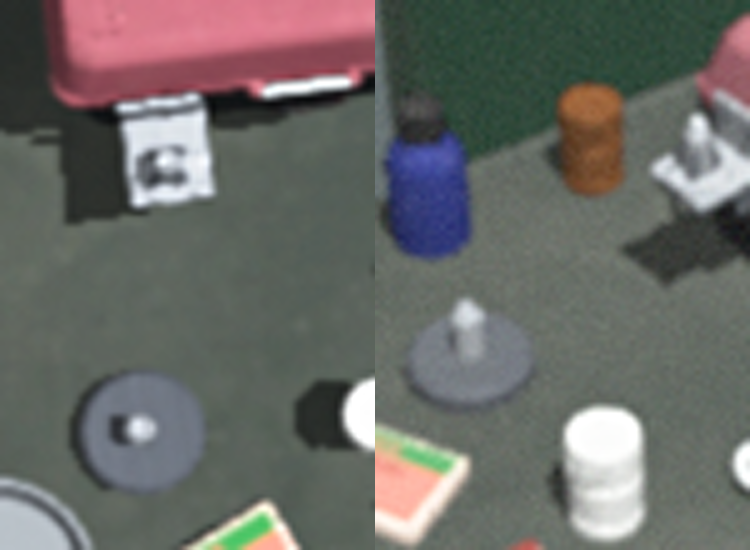

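{"op": "send_rows", "data": {"offset": [[21.5, -29.5, -6], [43, -59, -12], [64.5, -88.5, -18], [86, -118, -24], [107.3, -147.7, -30]], "roll": [0, 0, 0, 0, 0]}}

```text
clock: 0.52
position: [0.239, -0.4251, 0.2611]
ee_rot: [0.99, 0.144, -0.0, -0.0]
ft_force: [1.3, -0.3, 0.5]
grip_width: 1.0
```

Crop: gauge pin tip at top (208,236) / side (203.8,200.4); hasp pin tip at top (213,182.5) / side (249.6,163.6), hasp leaf behind it.

{"op": "send_rows", "data": {"offset": [[21.5, -29.5, 0], [43, -59, 0], [64.5, -88.5, 0], [86, -118, 0], [107.3, -147.7, 0]], "roll": [0, 0, 0, 0, 0]}}

```text
clock: 0.93
position: [0.2997, -0.253, 0.2611]
ee_rot: [0.99, 0.144, -0.0, 0.0]
ft_force: [1.6, 1.2, 0.1]
grip_width: 0.999
```

{"op": "send_rows", "data": {"offset": [[21.5, -29.5, 0], [43, -59, 0], [64.5, -88.5, 0], [86, -118, 0], [107.3, -147.7, 0]], "roll": [0, 0, 0, 0, 0]}}

```text
clock: 1.35
position: [0.3604, -0.0809, 0.2612]
ee_rot: [0.99, 0.144, -0.0, 0.0]
ft_force: [0.4, -1.0, 0.5]
grip_width: 1.004
```

```bash
python3 - <<'E'
from h import *
from workcell import monitor
np.set_printoptions(precision=4,suppress=True)
for nm,a,b,z in[("gauge",(208,235.8),(203.8,201),.037),("hasp",(213,182.8),(249.6,164.2),.099)]:
    print(nm,onz("top",*a,z),onz("side",*b,z))
p=cv2.imread("pics/top0.png");X=cloud("top",np.load("pics/top0.npy"))
m=np.zeros((384,512),np.uint8);m[240:296,148:206]=((X[...,2]>.004)&(X[...,2]<.03)&(p.min(2)>70))[240:296,148:206]
c=max(cv2.findContours(m,0,2)[0],key=cv2.contourArea);(u,v),r=cv2.minEnclosingCircle(c);print("dish",u,v,r,onz("top",u,v,.016))
Y=X[165:200,195:235].reshape(-1,3);Q=Y[(Y[:,2]>.068)&(Y[:,2]<.08)];print(cv2.minAreaRect(Q[:,:2].astype(np.float32)))
o=monitor.get_obs();print(o["position"],o["joint_pos"])
E
```

```text
gauge [0.4172 0.1924 0.037 ] [0.419  0.1934 0.037 ]
hasp [0.5221 0.1761 0.099 ] [0.5248 0.1773 0.099 ]
dish 177.71202087402344 267.6693115234375 22.409608840942383 [0.3511 0.2606 0.016 ]
((0.5340679883956909, 0.17222091555595398), (0.044763751327991486, 0.08227220922708511), 5.3702239990234375)
[ 0.3604 -0.0809  0.2612] [ 0.8524 -0.2736 -0.616   1.9819 -0.1589  1.387  -0.9987]
```

{"op": "send_rows", "data": {"offset": [[21.4, -29.2, 10], [42.8, -58.4, 20], [64.3, -87.6, 30], [85.7, -116.8, 40], [107.1, -146, 50]], "roll": [0.037, 0.074, 0.11, 0.147, 0.184], "jaw": 0.75}}

```text
clock: 1.77
position: [0.4215, 0.0896, 0.211]
ee_rot: [0.999, 0.051, 0.001, 0.0]
ft_force: [0.5, -0.9, -0.6]
grip_width: 0.751
```

{"op": "send_rows", "data": {"offset": [[0, 0, 28], [0, 0, 56], [0, 0, 84], [0, 0, 112], [0, 0, 130]], "roll": [0, 0, 0, 0, 0]}}

```text
clock: 2.18
position: [0.4201, 0.0876, 0.0787]
ee_rot: [0.999, 0.053, -0.001, -0.0]
ft_force: [-0.3, -0.6, -0.5]
grip_width: 0.748
```

```bash
python3 - <<'E'
from h import *
p,d=eyes.camera("side");q,_=eyes.camera("top")
z=lambda a:cv2.resize(a,None,fx=3,fy=3,interpolation=cv2.INTER_CUBIC)
cv2.imwrite("pics/g1.png",np.hstack([z(p[140:290,170:300]),z(q[160:310,190:320])]))
E
```

```text
(no output)
```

View pics/g1.png

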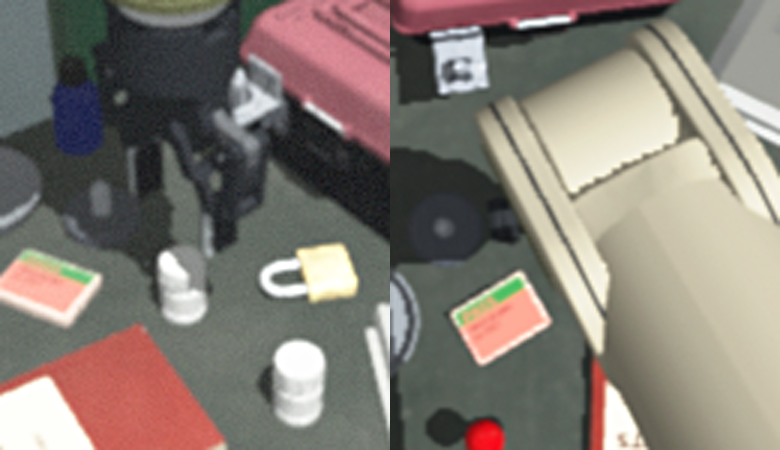

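Side view shows the gripper straight above barrel A (crop (182,285)); nothing in the way.

{"op": "send_rows", "data": {"offset": [[0, 0, 20], [0, 0, 40], [0, 0, 55], [0, 0, 64], [0, 0, 64]], "roll": [0, 0, 0, 0, 0]}}

```text
clock: 2.7
position: [0.4211, 0.0876, 0.0169]
ee_rot: [0.999, 0.052, -0.001, -0.0]
ft_force: [0.8, 0.3, -0.0]
grip_width: 0.749
```

```bash
cat >st.py <<'E'
from workcell import monitor
import numpy as np
np.set_printoptions(precision=4,suppress=True)
o=monitor.get_obs();print(o["clock"],o["position"],o["ee_rot"],o["ft_force"],o["torque"],o["grip_width"],o["joint_pos"])
E
python3 st.py
```

```text
2.7 [0.4211 0.0876 0.0169] [ 0.9986  0.0523 -0.0007 -0.    ] [ 0.7826  0.3254 -0.0174] [-0.0192  0.0159  0.0298] 0.7493438016708818 [ 0.5884  0.3121 -0.9658  2.1278  0.3384  0.8626 -2.0456]
```

{"op": "send_rows", "data": {"offset": [[0, 0, -25], [0, 0, -50], [0, 0, -50], [0, 0, -50], [0, 0, -50]], "roll": [0, 0, 0.12, 0.24, 0.36]}}

```text
clock: 3.12
position: [0.4227, 0.0878, 0.0694]
ee_rot: [0.991, -0.13, 0.002, 0.0]
ft_force: [0.4, 0.7, -0.7]
grip_width: 0.746
```

```bash
python3 st.py
```

```text
3.1167 [0.4227 0.0878 0.0694] [ 0.9915 -0.1303  0.0015  0.0001] [ 0.3625  0.7426 -0.7306] [ 0.0552  0.0269 -0.0379] 0.7461228078441393 [ 0.6244  0.1857 -0.9787  2.0905  0.191   0.9526 -2.2896]
```

{"op": "send_rows", "data": {"offset": [[0, 0, 0], [0, 0, 0], [0, 0, 0], [0, 0, 0], [0, 0, 0]], "roll": [-0.12, -0.24, -0.36, -0.48, -0.6]}}

```text
clock: 3.53
position: [0.4223, 0.0879, 0.0689]
ee_rot: [0.985, 0.175, 0.001, 0.0]
ft_force: [0.1, 0.2, 0.5]
grip_width: 0.749
```

{"op": "send_rows", "data": {"offset": [[0, 0, 0], [0, 0, 0], [0, 0, 0], [0, 0, 0], [0, 0, 0]], "roll": [-0.12, -0.24, -0.36, -0.48, -0.6]}}

```text
clock: 3.95
position: [0.4223, 0.0878, 0.0688]
ee_rot: [0.889, 0.458, 0.001, 0.001]
ft_force: [-0.2, -0.7, -0.5]
grip_width: 0.75
```

{"op": "send_rows", "data": {"offset": [[0, 0, 0], [0, 0, 0], [0, 0, 0], [0, 0, 0], [0, 0, 0]], "roll": [-0.12, -0.24, -0.36, -0.48, -0.6]}}

```text
clock: 4.37
position: [0.4222, 0.0876, 0.0688]
ee_rot: [0.714, 0.7, 0.0, 0.001]
ft_force: [-1.0, -0.4, -0.6]
grip_width: 0.753
```

```bash
python3 st.py
```

```text
4.3667 [0.4222 0.0876 0.0688] [0.7142 0.6999 0.0002 0.001 ] [-0.9631 -0.4097 -0.6068] [ 0.0194 -0.0271 -0.0452] 0.7534992064009396 [ 0.8858  0.3195 -1.2923  2.0836  0.3695  0.9985 -0.6191]
```

{"op": "send_rows", "data": {"offset": [[0, 0, 0], [0, 0, 0], [0, 0, 0], [0, 0, 0], [0, 0, 0]], "roll": [-0.12, -0.24, -0.36, -0.48, -0.6]}}

```text
clock: 4.78
position: [0.4222, 0.0875, 0.0687]
ee_rot: [0.476, 0.88, -0.0, 0.001]
ft_force: [-0.1, -0.6, -1.0]
grip_width: 0.753
```

{"op": "send_rows", "data": {"offset": [[0, 0, 0], [0, 0, 0], [0, 0, 0], [0, 0, 0], [0, 0, 0]], "roll": [-0.12, -0.24, -0.36, -0.48, -0.6]}}

```text
clock: 5.2
position: [0.4221, 0.0874, 0.0686]
ee_rot: [0.194, 0.981, -0.0, 0.001]
ft_force: [-0.8, -0.3, 0.2]
grip_width: 0.752
```

{"op": "send_rows", "data": {"offset": [[0, 0, 0], [0, 0, 0], [0, 0, 0], [0, 0, 0], [0, 0, 0]], "roll": [-0.1, -0.2, -0.3, -0.4, -0.495]}}

```text
clock: 5.62
position: [0.4221, 0.0874, 0.0686]
ee_rot: [-0.051, 0.999, -0.001, 0.0]
ft_force: [-0.1, -0.3, -0.4]
grip_width: 0.75
```

```bash
python3 st.py
```

```text
5.6167 [0.4221 0.0874 0.0686] [-0.0513  0.9987 -0.0007  0.0005] [-0.0685 -0.2835 -0.4065] [-0.0084 -0.0031  0.035 ] 0.7502142294288944 [ 0.9845  0.4665 -1.4526  2.0817  0.5372  1.0669  0.9396]
```

{"op": "send_rows", "data": {"offset": [[0.5, 2, 15], [0.5, 2, 32], [0.5, 2, 46], [0.5, 2, 52], [0.5, 2, 52]], "roll": [0, 0, 0, 0, 0]}}

```text
clock: 6.03
position: [0.4207, 0.0893, 0.0154]
ee_rot: [-0.049, 0.999, -0.0, -0.0]
ft_force: [0.3, 0.6, 0.3]
grip_width: 0.747
```

{"op": "send_rows", "data": {"offset": [[0, 0, 0], [0, 0, 0], [0, 0, 0], [0, 0, 0], [0, 0, 0]], "roll": [0, 0, 0, 0, 0], "jaw": 0, "newtons": 60}}

```text
clock: 6.45
position: [0.4215, 0.0897, 0.0164]
ee_rot: [-0.049, 0.999, -0.0, 0.001]
ft_force: [-1.8, -1.1, 9.5]
grip_width: 0.337
```

```bash
python3 st.py
```

```text
6.45 [0.4215 0.0897 0.0164] [-0.0489  0.9988 -0.0003  0.0006] [-1.8495 -1.1048  9.5153] [-0.3202  0.5349 -0.0279] 0.3368171759597632 [ 0.8555  0.5318 -1.3165  2.1201  0.6347  0.9774  0.8562]
```

{"op": "send_rows", "data": {"offset": [[0, 0, -20], [0, 0, -40], [0, 0, -55], [0, 0, -60], [0, 0, -60]], "roll": [0, 0, 0, 0, 0]}}

```text
clock: 6.87
position: [0.4217, 0.0894, 0.0764]
ee_rot: [-0.049, 0.999, -0.001, 0.001]
ft_force: [-0.6, 0.2, -0.5]
grip_width: 0.335
```

{"op": "send_rows", "data": {"offset": [[-1.7, 25, 0], [-3.4, 50, 0], [-5.1, 75, 0], [-6.8, 95, 0], [-6.8, 103.2, 0]], "roll": [0, 0, 0, 0, 0]}}

```text
clock: 7.28
position: [0.4167, 0.1956, 0.0747]
ee_rot: [-0.05, 0.999, 0.0, -0.0]
ft_force: [-0.3, -1.0, -0.9]
grip_width: 0.339
```

{"op": "send_rows", "data": {"offset": [[0, 0, 3], [0, 0, 6], [0, 0, 9], [0, 0, 12], [0, 0, 15]], "roll": [0, 0, 0, 0, 0]}}

```text
clock: 7.7
position: [0.4175, 0.192, 0.0596]
ee_rot: [-0.048, 0.999, -0.0, -0.0]
ft_force: [0.6, -1.3, 0.1]
grip_width: 0.336
```

```bash
python3 st.py; python3 - <<'E'
from h import *
p,d=eyes.camera("side");q,_=eyes.camera("top")
z=lambda a:cv2.resize(a,None,fx=3,fy=3,interpolation=cv2.INTER_CUBIC)
cv2.imwrite("pics/g2.png",np.hstack([z(p[130:280,150:280]),z(q[160:310,150:280])]))
E
```

```text
7.7 [0.4175 0.192  0.0596] [-0.0483  0.9988 -0.0003 -0.0002] [ 0.6398 -1.3306  0.0995] [0.0027 0.0467 0.0098] 0.3356937188338151 [ 0.609   0.4736 -1.2994  2.0228  0.5316  1.0495  0.7235]
```

View pics/g2.png

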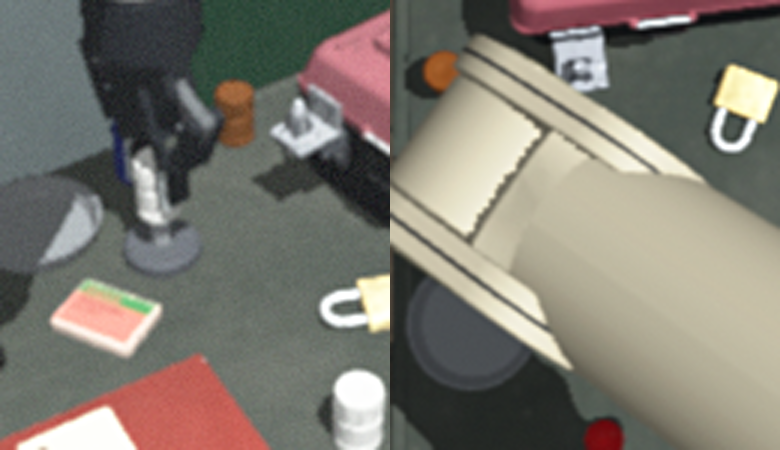

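Barrel A is held just over the gauge pin (side crop (160,225)); lower and feel.

{"op": "send_rows", "data": {"offset": [[0, 0, 3], [0, 0, 6], [0, 0, 9], [0, 0, 12], [0, 0, 14]], "roll": [0, 0, 0, 0, 0]}}

```text
clock: 8.22
position: [0.4195, 0.1951, 0.0491]
ee_rot: [-0.049, 0.999, 0.001, 0.002]
ft_force: [-7.1, -7.3, 62.2]
grip_width: 0.331
```

```bash
python3 st.py
```

```text
8.2167 [0.4195 0.1951 0.0491] [-0.0493  0.9988  0.0006  0.002 ] [-7.0552 -7.3124 62.1704] [-1.7091  2.0064 -0.0171] 0.33113521615484715 [ 0.5806  0.4911 -1.2751  2.0274  0.5559  1.0297  0.7041]
```

{"op": "send_rows", "data": {"offset": [[0, 0, -2], [0, 0, -4], [0, 0, -4], [0, 0, -4], [0, 0, -4]], "roll": [0, 0, 0, 0, 0]}}

```text
clock: 8.63
position: [0.4184, 0.1943, 0.051]
ee_rot: [-0.049, 0.999, 0.001, 0.001]
ft_force: [2.2, 4.7, 7.7]
grip_width: 0.33
```

```bash
python3 st.py
```

```text
8.6333 [0.4184 0.1943 0.051 ] [-0.0492  0.9988  0.001   0.0011] [2.2194 4.6537 7.6517] [ 1.1296 -0.4762 -0.006 ] 0.33041274083003924 [ 0.5884  0.4869 -1.281   2.028   0.549   1.0324  0.7099]
```

{"op": "send_rows", "data": {"offset": [[-0.5, 0.8, 0], [-1, 1.5, 0], [-1, 1.5, 1], [-1, 1.5, 2], [-1, 1.5, 2]], "roll": [0, 0, 0, 0, 0]}}

```text
clock: 9.05
position: [0.4193, 0.1952, 0.0498]
ee_rot: [-0.049, 0.999, -0.0, 0.001]
ft_force: [-3.2, -2.0, 27.9]
grip_width: 0.334
```

```bash
python3 st.py; python3 - <<'E'
from h import *
p,d=eyes.camera("side")
z=lambda a:cv2.resize(a,None,fx=8,fy=8,interpolation=cv2.INTER_CUBIC)
cv2.imwrite("pics/g3.png",z(p[165:230,175:235]))
E
```

```text
9.05 [0.4193 0.1952 0.0498] [-0.049   0.9988 -0.0002  0.0009] [-3.1641 -2.0101 27.9444] [-0.5472  0.9405  0.0055] 0.3339288292637356 [ 0.5785  0.4914 -1.2744  2.025   0.5545  1.0341  0.7039]
```

View pics/g3.png

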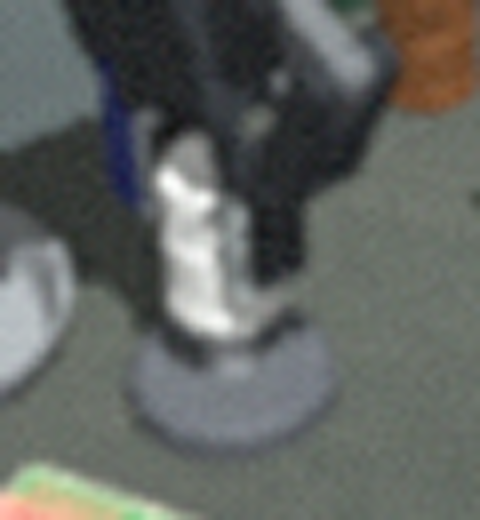

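Barrel A sits centred on the pin tip and takes 28–62 N without sinking (foot still ~20 mm below), so it's the narrow one → dish.

{"op": "send_rows", "data": {"offset": [[0, 0, -15], [0, 0, -30], [0, 0, -45], [15, 18, -45], [30, 36, -45]], "roll": [0, 0, 0, 0, 0]}}

```text
clock: 9.52
position: [0.3851, 0.2266, 0.0932]
ee_rot: [-0.047, 0.999, -0.0, -0.0]
ft_force: [-0.3, 0.2, -2.2]
grip_width: 0.334
```

{"op": "send_rows", "data": {"offset": [[15, 18, 0], [30.7, 36.9, 0], [30.7, 36.9, 15], [30.7, 36.9, 35], [30.7, 36.9, 50]], "roll": [0, 0, 0, 0, 0]}}

```text
clock: 9.93
position: [0.3501, 0.2602, 0.0417]
ee_rot: [-0.049, 0.999, -0.001, -0.0]
ft_force: [-0.8, 0.1, -0.3]
grip_width: 0.333
```

```bash
python3 st.py; python3 - <<'E'
from h import *
p,d=eyes.camera("side")
z=lambda a:cv2.resize(a,None,fx=4,fy=4,interpolation=cv2.INTER_CUBIC)
cv2.imwrite("pics/g4.png",z(p[130:260,110:260]))
E
```

```text
9.9333 [0.3501 0.2602 0.0417] [-0.0492  0.9988 -0.0012 -0.0003] [-0.7707  0.0642 -0.344 ] [ 0.0268  0.011  -0.0543] 0.33267387890570255 [ 0.4082  0.4271 -1.2773  2.0903  0.4978  0.9838  0.5339]
```

View pics/g4.png

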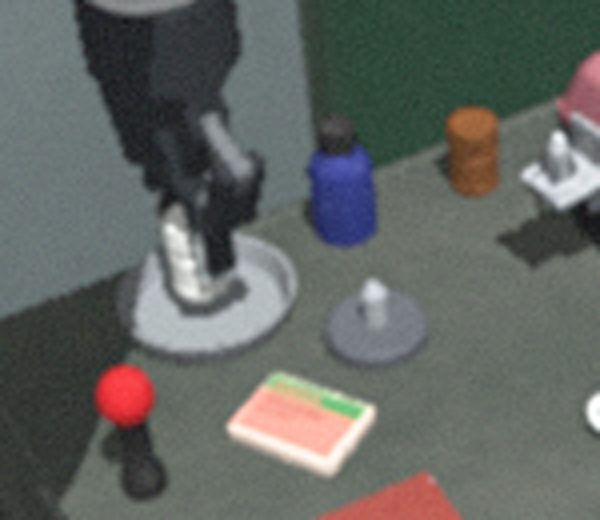

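Side view: the barrel hangs over the middle of the dish (crop (198,290)); lower and release.

{"op": "send_rows", "data": {"offset": [[0, 0, 8], [0, 0, 14], [0, 0, 18], [0, 0, 19], [0, 0, 19]], "roll": [0, 0, 0, 0, 0]}}

```text
clock: 10.4
position: [0.3508, 0.2612, 0.0244]
ee_rot: [-0.049, 0.999, -0.0, 0.0]
ft_force: [-0.6, 1.9, 0.3]
grip_width: 0.332
```

{"op": "send_rows", "data": {"offset": [[0, 0, 0], [0, 0, 0], [0, 0, 0], [0, 0, -10], [0, 0, -35]], "roll": [0, 0, 0, 0, 0], "jaw": 0.6}}

```text
clock: 10.82
position: [0.3493, 0.2604, 0.0585]
ee_rot: [-0.049, 0.999, -0.001, -0.002]
ft_force: [0.3, 0.1, 0.5]
grip_width: 0.603
```

{"op": "send_rows", "data": {"offset": [[0, 0, -30], [0, 0, -60], [0, -20, -60], [0, -50, -60], [0, -90, -60]], "roll": [0, 0, 0, 0, 0]}}

```text
clock: 11.23
position: [0.3577, 0.1843, 0.12]
ee_rot: [-0.051, 0.999, 0.0, -0.001]
ft_force: [-0.4, -0.1, 0.5]
grip_width: 0.596
```

```bash
python3 st.py; python3 - <<'E'
from h import *
p,d=eyes.camera("side");q,e=eyes.camera("top")
z=lambda a:cv2.resize(a,None,fx=3,fy=3,interpolation=cv2.INTER_CUBIC)
cv2.imwrite("pics/g5.png",np.hstack([z(p[130:260,110:240]),z(q[170:300,150:280])]))
print(barrels("side",p,cloud("side",d)));print(barrels("top",q,cloud("top",e)))
E
```

```text
11.2333 [0.3577 0.1843 0.12  ] [-0.0507  0.9987  0.0001 -0.0011] [-0.387  -0.1486  0.475 ] [-0.0009  0.0477  0.0408] 0.59592718131208 [ 0.9076 -0.0158 -1.4407  2.0942 -0.0195  1.0514  1.1489]
[(array([86.36363636, 53.86363636]), np.int32(44), array([0.45684377, 1.06245936, 0.04749898])), (array([65.83098592, 58.63380282]), np.int32(71), array([0.38798181, 1.06254733, 0.04744627])), (array([158.85714286, 193.30714286]), np.int32(140), array([0.34716676, 0.25699339, 0.04814036])), (array([324.17060811, 288.22972973]), np.int32(592), array([ 0.47350634, -0.12047928,  0.04761339])), (array([268.80612245, 260.46428571]), np.int32(196), array([ 0.43137704, -0.02145852,  0.0457896 ])), (array([243.9496124 , 320.03100775]), np.int32(258), array([ 0.3261067 , -0.09937782,  0.04784103])), (array([245.5059761 , 357.18326693]), np.int32(251), array([ 0.29359611, -0.15246108,  0.04760737])), (array([286.82978723, 345.61702128]), np.int32(47), array([ 0.35551116, -0.17135562,  0.04603903]))]
[(array([445.20689655,  78.86206897]), np.int32(29), array([ 0.75982206, -0.35420603,  0.04558859])), (array([468.23076923,  78.38461538]), np.int32(26), array([ 0.76007112, -0.40772198,  0.04528685])), (array([345.37402597, 201.28311688]), np.int32(385), array([ 0.48343991, -0.10703614,  0.04748035])), (array([306.47770701, 224.78343949]), np.int32(157), array([ 0.43468428, -0.02036716,  0.0457234 ]))]
```

View pics/g5.png

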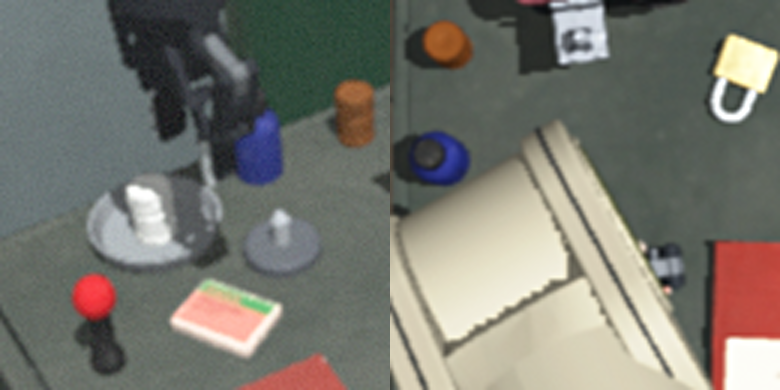

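Left: narrow barrel stands upright in the dish (crop (150,215)), top view blocked by the arm. Now barrel B.

{"op": "send_rows", "data": {"offset": [[-8, -28, 0], [-16, -56, 0], [-24, -84, 0], [-32, -112, 0], [-40, -140, 0]], "roll": [0, 0, 0, 0, 0], "jaw": 0.7}}

```text
clock: 11.75
position: [0.412, 0.0483, 0.1202]
ee_rot: [-0.05, 0.999, -0.001, -0.001]
ft_force: [0.5, 0.2, 0.2]
grip_width: 0.699
```

{"op": "send_rows", "data": {"offset": [[-8, -28, 0], [-15.7, -57.7, 0], [-15.7, -57.7, 0], [-15.7, -57.7, 20], [-15.7, -57.7, 40]], "roll": [0, 0, 0, 0, 0]}}

```text
clock: 12.17
position: [0.4339, -0.0067, 0.0801]
ee_rot: [-0.049, 0.999, -0.001, -0.0]
ft_force: [-0.4, -0.3, -0.5]
grip_width: 0.704
```

{"op": "send_rows", "data": {"offset": [[0, 0, 0], [0, 0, 0], [0, 0, 0], [0, 0, 0], [0, 0, 0]], "roll": [0, 0, 0, 0, 0]}}

```text
clock: 12.58
position: [0.4333, -0.007, 0.0808]
ee_rot: [-0.05, 0.999, -0.001, -0.0]
ft_force: [0.4, -0.3, -0.2]
grip_width: 0.703
```

```bash
python3 st.py
```

```text
12.5833 [ 0.4333 -0.007   0.0808] [-0.0495  0.9988 -0.0009 -0.0004] [ 0.3564 -0.2545 -0.1607] [ 0.0264 -0.0039 -0.0157] 0.7029105416140802 [ 1.0082  0.2256 -1.1604  2.0693  0.2489  0.9965  1.3897]
```

{"op": "send_rows", "data": {"offset": [[0, -7, 0], [0, -13.4, 0], [0, -13.4, 15], [0, -13.4, 30], [0, -13.4, 42]], "roll": [0, 0, 0, 0, 0], "jaw": 0.58}}

```text
clock: 13.0
position: [0.4339, -0.0217, 0.0371]
ee_rot: [-0.049, 0.999, -0.001, -0.001]
ft_force: [0.0, 0.1, 0.2]
grip_width: 0.58
```

{"op": "send_rows", "data": {"offset": [[0, 0, 10], [0, 0, 18], [0, 0, 22.5], [0, 0, 22.5], [0, 0, 22.5]], "roll": [0, 0, 0, 0, 0]}}

```text
clock: 13.42
position: [0.434, -0.0204, 0.0155]
ee_rot: [-0.05, 0.999, -0.0, -0.001]
ft_force: [-0.4, 0.4, -0.1]
grip_width: 0.577
```

{"op": "send_rows", "data": {"offset": [[0, 0, 0], [0, 0, 0], [0, 0, 0], [0, 0, 0], [0, 0, 0]], "roll": [0, 0, 0, 0, 0], "jaw": 0, "newtons": 100}}

```text
clock: 13.83
position: [0.4344, -0.0205, 0.0162]
ee_rot: [-0.049, 0.999, -0.001, -0.001]
ft_force: [-2.6, 0.5, 10.0]
grip_width: 0.321
```

```bash
python3 st.py
```

```text
13.8333 [ 0.4344 -0.0205  0.0162] [-0.0495  0.9988 -0.001  -0.0007] [-2.5548  0.4674 10.0069] [ 0.0325  0.6939 -0.0127] 0.32066454864476623 [ 0.9082  0.3637 -1.0519  2.1145  0.4129  0.8855  1.2847]
```

{"op": "send_rows", "data": {"offset": [[0, 0, -20], [0, 0, -40], [0, 0, -65], [-0.8, 30, -65], [-1.6, 60, -65]], "roll": [0, 0, 0, 0, 0]}}

```text
clock: 14.25
position: [0.4309, 0.0382, 0.0817]
ee_rot: [-0.047, 0.999, -0.001, 0.0]
ft_force: [-0.3, 0.1, -1.9]
grip_width: 0.325
```

{"op": "send_rows", "data": {"offset": [[-0.9, 32, 0], [-1.8, 64, 0], [-2.7, 96, 0], [-3.6, 128, 0], [-4.3, 150, 0]], "roll": [0, 0, 0, 0, 0]}}

```text
clock: 14.67
position: [0.4187, 0.192, 0.0807]
ee_rot: [-0.05, 0.999, -0.0, -0.001]
ft_force: [-1.0, -0.0, -0.4]
grip_width: 0.321
```

{"op": "send_rows", "data": {"offset": [[0, 5.5, 0], [0, 5.5, 5], [0, 5.5, 10], [0, 5.5, 15], [0, 5.5, 18]], "roll": [0, 0, 0, 0, 0]}}

```text
clock: 15.08
position: [0.4186, 0.1929, 0.0611]
ee_rot: [-0.048, 0.999, -0.001, -0.002]
ft_force: [1.0, 0.1, -1.1]
grip_width: 0.321
```

```bash
python3 st.py
```

```text
15.0833 [0.4186 0.1929 0.0611] [-0.0484  0.9988 -0.001  -0.0016] [ 0.993   0.0605 -1.0554] [-0.0225 -0.0111 -0.0321] 0.3206179094408791 [ 0.4958  0.3703 -1.1418  2.0191  0.4007  1.0044  0.824 ]
```

{"op": "send_rows", "data": {"offset": [[0, 1, 3], [0, 1, 6], [0, 1, 9], [0, 1, 12], [0, 1, 15]], "roll": [0, 0, 0, 0, 0]}}

```text
clock: 15.5
position: [0.4185, 0.1955, 0.0468]
ee_rot: [-0.049, 0.999, -0.001, -0.001]
ft_force: [0.4, -0.5, -0.7]
grip_width: 0.322
```

```bash
python3 st.py
```

```text
15.5 [0.4185 0.1955 0.0468] [-0.0494  0.9988 -0.0006 -0.0011] [ 0.4446 -0.5023 -0.7144] [-0.0443 -0.0138  0.007 ] 0.3216569112204462 [ 0.4659  0.3967 -1.119   2.0285  0.4315  0.98    0.7972]
```

{"op": "send_rows", "data": {"offset": [[0, 0, 4], [0, 0, 8], [0, 0, 12], [0, 0, 15], [0, 0, 18]], "roll": [0, 0, 0, 0, 0]}}

```text
clock: 15.92
position: [0.4183, 0.1956, 0.0287]
ee_rot: [-0.05, 0.999, -0.001, -0.001]
ft_force: [-0.7, -0.4, 0.4]
grip_width: 0.325
```

```bash
python3 st.py
```

```text
15.9167 [0.4183 0.1956 0.0287] [-0.0496  0.9988 -0.0005 -0.0012] [-0.7487 -0.379   0.3697] [ 0.0313  0.0005 -0.0275] 0.3253922581785701 [ 0.4351  0.4278 -1.0892  2.0409  0.4685  0.9502  0.7685]
```

Press 2 mm more to feel the foot and hold.

{"op": "send_rows", "data": {"offset": [[0, 0, 1], [0, 0, 1.5], [0, 0, 1.5], [0, 0, 1.5], [0, 0, 1.5]], "roll": [0, 0, 0, 0, 0]}}

```text
clock: 16.33
position: [0.4183, 0.1956, 0.0282]
ee_rot: [-0.05, 0.999, -0.001, -0.001]
ft_force: [-5.2, -3.7, 14.7]
grip_width: 0.32
```

```bash
python3 st.py
```

```text
16.3333 [0.4183 0.1956 0.0282] [-0.0496  0.9988 -0.001  -0.0012] [-5.2089 -3.6563 14.6577] [-0.7028  1.1465 -0.0331] 0.32040451949351073 [ 0.4332  0.4289 -1.088   2.0409  0.4705  0.9501  0.7664]
```

{"op": "send_rows", "data": {"offset": [[0, 0, -12], [0, 0, -30], [0, 0, -60], [0, 0, -90], [0, 0, -110]], "roll": [0, 0, 0, 0, 0]}}

```text
clock: 16.75
position: [0.4189, 0.1967, 0.1403]
ee_rot: [-0.05, 0.999, -0.0, -0.0]
ft_force: [0.2, 0.1, 0.0]
grip_width: 0.321
```

{"op": "send_rows", "data": {"offset": [[-25, -7, 0], [-50, -14, 0], [-75, -20, 0], [-92, -25, 0], [-103.5, -27.4, 0]], "roll": [0, 0, 0, 0, 0]}}

```text
clock: 17.17
position: [0.5262, 0.1778, 0.1377]
ee_rot: [-0.049, 0.999, -0.0, -0.001]
ft_force: [-0.6, -0.1, -1.7]
grip_width: 0.323
```

{"op": "send_rows", "data": {"offset": [[0, 0, 3], [0, 0, 6], [0, 0, 9], [0, 0, 9], [0, 0, 9]], "roll": [0, 0, 0, 0, 0]}}

```text
clock: 17.58
position: [0.5235, 0.1787, 0.1284]
ee_rot: [-0.05, 0.999, -0.001, -0.001]
ft_force: [-0.6, -0.6, -0.8]
grip_width: 0.324
```

```bash
python3 st.py; python3 - <<'E'
from h import *
p,d=eyes.camera("side")
z=lambda a:cv2.resize(a,None,fx=8,fy=8,interpolation=cv2.INTER_CUBIC)
cv2.imwrite("pics/g6.png",z(p[125:195,215:285]))
for X in([.524,.1785,.1],[.524,.1785,.074],[.524,.1785,.11]):print((proj("side",X)-[215,125])*8)
E
```

```text
17.5833 [0.5235 0.1787 0.1284] [-0.0499  0.9988 -0.0008 -0.0012] [-0.576  -0.5844 -0.8245] [-0.0027 -0.0228 -0.0488] 0.3236333288775512 [ 0.4646  0.4809 -1.0876  1.7348  0.4536  1.2089  0.9266]
[271.59934352 309.20915092]
[271.95436528 387.42620133]
[271.45932835 278.36153825]
```

View pics/g6.png

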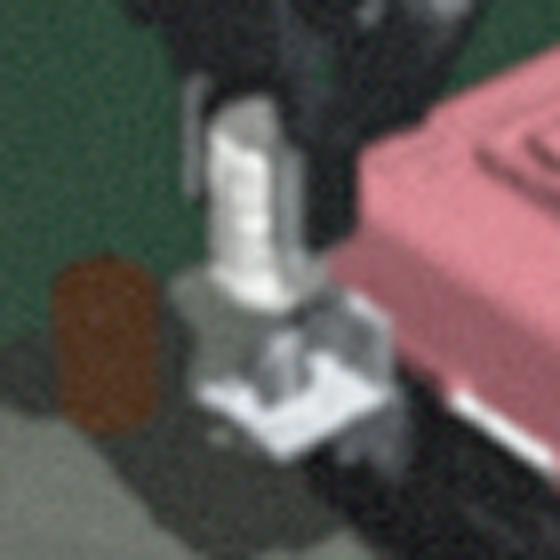

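Side view: barrel mouth centre ≈ crop x 271, pin ≈ x 279, i.e. ~2 mm off in image x; correct slightly and lower.

{"op": "send_rows", "data": {"offset": [[-1.1, -0.9, 3], [-1.1, -0.9, 7], [-1.1, -0.9, 11], [-1.1, -0.9, 15], [-1.1, -0.9, 19]], "roll": [0, 0, 0, 0, 0], "newtons": 120}}

```text
clock: 18.05
position: [0.5253, 0.1778, 0.1088]
ee_rot: [-0.049, 0.999, -0.001, -0.001]
ft_force: [-0.1, -0.1, 0.2]
grip_width: 0.319
```

```bash
python3 st.py
```

```text
18.05 [0.5253 0.1778 0.1088] [-0.0495  0.9988 -0.0005 -0.0013] [-0.1274 -0.1389  0.1997] [0.0001 0.0447 0.0227] 0.3186351452053356 [ 0.4504  0.5055 -1.0691  1.7503  0.4772  1.1779  0.9127]
```

{"op": "send_rows", "data": {"offset": [[0, 0, 1], [0, 0, 2], [0, 0, 3], [0, 0, 4.5], [0, 0, 6]], "roll": [0, 0, 0, 0, 0]}}

```text
clock: 18.47
position: [0.5255, 0.1779, 0.1034]
ee_rot: [-0.05, 0.999, -0.001, -0.001]
ft_force: [-0.3, 0.5, -0.7]
grip_width: 0.319
```

```bash
python3 st.py
```

```text
18.4667 [0.5255 0.1779 0.1034] [-0.0495  0.9988 -0.0005 -0.001 ] [-0.3438  0.4875 -0.6622] [-0.0503 -0.0074 -0.0177] 0.3193892662479477 [ 0.4462  0.5118 -1.0643  1.7551  0.484   1.1686  0.908 ]
```

{"op": "send_rows", "data": {"offset": [[0, 0, 2], [0, 0, 4], [0, 0, 6], [0, 0, 7], [0, 0, 8]], "roll": [0, 0, 0, 0, 0]}}

```text
clock: 18.88
position: [0.5258, 0.1781, 0.0963]
ee_rot: [-0.05, 0.999, -0.001, -0.001]
ft_force: [-3.3, -2.2, 13.5]
grip_width: 0.32
```

{"op": "send_rows", "data": {"offset": [[0, 0, 1], [0, 0, 2], [0, 0, 3], [0, 0, 4], [0, 0, 5]], "roll": [0, 0, 0, 0, 0]}}

```text
clock: 19.3
position: [0.5254, 0.1777, 0.0903]
ee_rot: [-0.049, 0.999, -0.001, -0.001]
ft_force: [-5.2, -3.0, 16.0]
grip_width: 0.318
```

```bash
python3 st.py
```

```text
19.3 [0.5254 0.1777 0.0903] [-0.0494  0.9988 -0.0006 -0.0011] [-5.1771 -3.0162 16.0117] [-0.8415  1.127   0.0141] 0.3180457519886342 [ 0.4364  0.527  -1.0522  1.7666  0.4996  1.1478  0.8972]
```

{"op": "send_rows", "data": {"offset": [[0, 0, 0.4], [0, 0, 0.8], [0, 0, 0.8], [0, 0, 0.8], [0, 0, 0.8]], "roll": [0, 0, 0, 0, 0]}}

```text
clock: 19.72
position: [0.5255, 0.1777, 0.0903]
ee_rot: [-0.049, 0.999, -0.001, -0.001]
ft_force: [-4.5, -3.7, 12.4]
grip_width: 0.316
```

```bash
python3 st.py; python3 - <<'E'
from h import *
p,d=eyes.camera("side")
z=lambda a:cv2.resize(a,None,fx=4,fy=4,interpolation=cv2.INTER_CUBIC)
cv2.imwrite("pics/g7.png",z(p[125:255,115:305]))
print([b for b in barrels("side",p,cloud("side",d)) if .2<b[2][1]<.3])
E
```

```text
19.7167 [0.5255 0.1777 0.0903] [-0.0494  0.9988 -0.0009 -0.001 ] [-4.5415 -3.692  12.3564] [-0.7339  1.0981 -0.0033] 0.3158371785241846 [ 0.436   0.5271 -1.0522  1.7665  0.5002  1.1483  0.8966]
[(array([158.82269504, 193.36170213]), np.int32(141), array([0.34702092, 0.2568427 , 0.04816822]))]
```

View pics/g7.png

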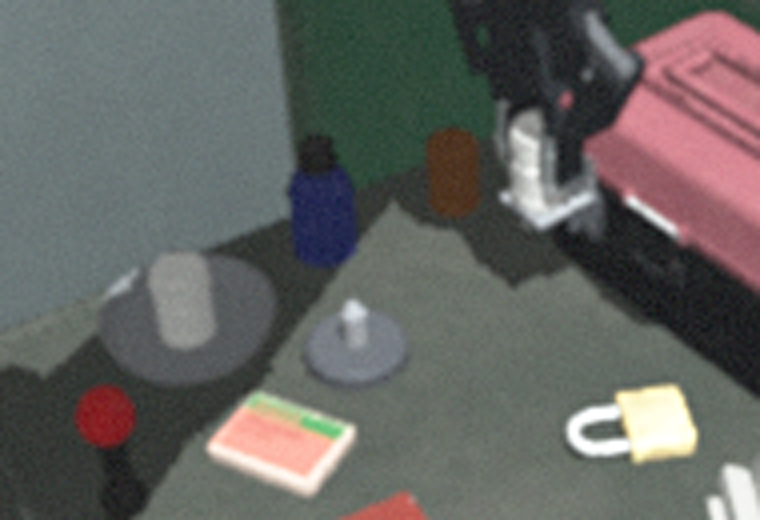

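Barrel sits on the hasp washer (crop (545,205)); narrow barrel upright in dish (185,300). Press firmer to confirm a hard stop.

{"op": "send_rows", "data": {"offset": [[0, 0, 0.5], [0, 0, 1], [0, 0, 1.2], [0, 0, 1.2], [0, 0, 1.2]], "roll": [0, 0, 0, 0, 0]}}

```text
clock: 20.18
position: [0.5256, 0.1778, 0.0903]
ee_rot: [-0.049, 0.999, -0.001, -0.001]
ft_force: [-10.3, -6.6, 25.5]
grip_width: 0.319
```

```bash
python3 st.py
```

```text
20.1833 [0.5256 0.1778 0.0903] [-0.0494  0.9988 -0.0013 -0.0008] [-10.2777  -6.5768  25.4996] [-1.4117  2.1968  0.0176] 0.319344537881234 [ 0.4352  0.5272 -1.052   1.7664  0.5013  1.1484  0.8957]
```

{"op": "send_rows", "data": {"offset": [[0, 0, 0], [0, 0, 0], [0, 0, 0], [0, 0, 0], [0, 0, 0]], "roll": [0, 0, 0, 0, 0]}}

```text
clock: 20.6
position: [0.5256, 0.1778, 0.0902]
ee_rot: [-0.049, 0.999, -0.001, -0.001]
ft_force: [-10.2, -6.6, 25.5]
grip_width: 0.325
```

```bash
python3 st.py; python3 -c "from workcell import manip;print(manip.hand_in())"; python3 st.py
```

```text
20.6 [0.5256 0.1778 0.0902] [-0.0495  0.9988 -0.0013 -0.0008] [-10.1929  -6.5918  25.511 ] [-1.4135  2.2022  0.0073] 0.3252635682654254 [ 0.4352  0.5273 -1.052   1.7664  0.5013  1.1483  0.8957]
the job is handed in; nothing more can be done
None
the job is handed in; nothing more can be done
```

I handed the job in at 20.6 s with the right barrel home on the seal pin, gripped and pressed down. No verdict came back.

- **Finding the narrow barrel:** The first barrel I tried stopped on the gauge's taper and took up to 62 N without sinking, so it was the narrow one. I put it in the dish; the last depth check put its top within about 6 mm of the dish centre, standing upright.
- **Gauge check on the right barrel:** The second barrel slid down with almost no force. It met the foot at tool height 28.2 mm, where I expected it.
- **Seal pin:** It pushed on with a 13.5 N reading about 6 mm above the plate, then came to a hard stop at tool height 90.2 to 90.3 mm (90.2 expected). At hand-in the push was a steady 25.5 N with the 120 N grip command still set.

- **A reading that disagreed:** One push reading fell from 16 to 12.4 N after I commanded 0.8 mm more. The height did not change, and a further 1.2 mm raised it to 25.5 N at the same height.
- **Not checked separately:** I had no separate sign of the click beyond the final height. I did not measure the bystanders again. The ink bottle, padlock and passes looked in place in the last picture; the fob was outside it.

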